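# Lock the cooling-tray stirrer and press home its hub cap

## Robot

A 6-joint arm with a two-finger parallel gripper is mounted at the origin on the work surface. World frame = base frame: x ahead of the robot, y to its left, z up, the work surface at z = 0. Lengths are in m, angles in degrees, forces in N, time in s.
With the tool pointing down it reaches from about 0.4 to 0.825 m from the base axis. Payload 7 kg.
Tool frame: the origin (TCP) lies midway between the tips of the shut fingers; the grasp point (between the pads) lies 19 mm behind it (ctrl.hold_point_z is the distance from the TCP to the grasp point, in m); z points along the fingers, y is the line along which they close (so a half turn about z gives the same grasp; the last joint's range is limited). The gripper opens to 88 mm and grips with 3 to 60 N. Pads are 19 mm wide; open, the fingers measure 130 mm over their backs; the gripper's body (78 mm by 193 mm) begins 47 mm behind the grasp point.
Start: joints at [-58.321, 20.546, 0.682, 0, -70.136, -16.507], TCP at [0.177, -0.651, 0.227] pointing down, gripper open.
Joint ranges: [-176.03, 176.03], [-82.01, 121.73], [-58.28, 71.71], [-173.87, 95.51], [-174.79, -0.11], [-173.66, 173.66]. Speed limits (degrees/s): [136.94, 136.94, 172.46, 180, 180, 180].

## Interface

Orientations are given as [roll, pitch, yaw] about the fixed x, y, z axes, in that order (R = Rz(yaw) Ry(pitch) Rx(roll)).
In Python, from plant import ctrl gives the robot as it stands.
- The arm moves only by the tool apply_moves, never from a script. Its argument "deltas" is a list of rows, each an object with "fingers": the finger opening in mm, from 0 to 87.6; "delta_pos": the shift along the tool's x, y, z in mm, a list of three; "angular": the turn, a rotation vector about the tool's x, y, z in degrees, a list of three. A call has 1 to 10 rows; each row is the pose to reach, as a shift and turn from the pose commanded when the call began, along the tool's axes at that moment; what a row does not reach only later rows make up. A row lasts 1/10 s, in which the tool goes at most 50 mm and 8.59 degrees, less where a joint would pass 70% of its speed; a pose out of reach is approached as far as the arm can. A call with a gripper value outside its range is refused whole. The fingers move at their own pace and stop on an object; the grip force is fixed at half the most. Time passes only in rows, so rows that repeat a pose let the fingers close. It gives the time, the measured TCP pose, the force, the opening and the grip force at its end, in the units of the state.
- ctrl.get_obs(): the state, without advancing time (a new reading comes with each control period).
- ctrl.snapshot(name): name is "side" or "top"; returns the picture (400x640x3 uint8, red, green, blue); there is no depth.
- ctrl.camera_params(name): a dict with "fx", "fy", "cx", "cy" (pixels), "dist_coeffs" ([k1, k2, p1, p2, k3] as OpenCV has them; the pictures are not rectified), "cam_to_world" (4x4, takes a point from camera to world coordinates). Camera axes: x right, y up, looking along -z (the intrinsics and any distortion apply to the point x, -y, -z); pixel columns grow to the right and rows downward; lengths in m; the calibration is good to about 2 mm. A picture is of the moment at which its call begins. camera_params takes no time and is no camera call.
- ctrl.close_job(): hands the job in; it is judged then, once.
The state is a dict: "clock": time; "joint_pos": joint angles; "qvel": joint speeds; "tau": joint torques, N m; "tool_pos": TCP position; "orientation": TCP orientation; "force": force on the tool from outside, world axes, zero at the start; "moment": the same for the moment, N m; "opening": finger opening in m; "gripper_force": force on a finger pad.
Only numpy, scipy, OpenCV 4.12 (cv2) and the standard library are available. Lean on these libraries where they do the work, as an engineer would, in place of code of your own. Each camera call takes 0.05 s, during which the arm holds its last target. There are 200 camera calls.

## Task

Finish refitting the stirrer of the small cooling tray: first lock it on its post at the height where it stands, by turning the black clamp knob on its lug clockwise (seen from above) as far as it goes. Then pick up the loose brass hub cap, set it over the hub in the middle of the stirrer and press it straight down until it snaps home and sits flat on the flange. Do not let go: finish while still holding the cap and pressing it down firmly on the hub, with the stirrer at its old height and the other things on the bench left alone.

Things in the scene. Friction and masses are not known exactly. Their poses are not given: they have to be found in the camera images.
- tray: Round cooling tray, fixed: 265 mm across, dark wall, brass rim 73 mm above the bench, steel post in its middle that carries the stirrer. Origin: centre of its underside.
- stirrer: Brass stirrer, sliding on the tray's post (10 to 28 mm of room below): loose, it slips down under a push of about 6 N; locked, it holds over 40 N. Origin: centre of the top face of its hub flange (68 mm across); z up; crossbar along x, 210 mm long, 30 mm below; clamp lug along -y, out to 120 mm, 36 mm wide, top 6 mm below the flange top.
- hub_top (a point): Top centre of the steel hub that stands on the flange: 27 mm above the flange, 40 mm across, its top 7 mm tapered to 26 mm across. Four sprung steel balls round it, centred 8 mm above the flange, stick out to 48 mm across: they make the snap.
- clamp (a joint): Turn of the clamp knob in rad: grows clockwise seen from above, from 0 (loose) to its stop at 1.4. It starts at 0 to 0.2, begins to grip the post at about 0.75 and is locked above 1.2; it stays where it is left. Turning takes 0.13 N m, rising to about 0.25 N m at the stop.
- clamp_grip (a point): Grip point of the black clamp knob, on its upright turning axis, 95 mm along -y of the stirrer, 27 mm above the flange top. The knob is a bar 42 mm long (this point's x), 12 mm thick (its y; both turn with it), 36 mm tall, on a disc 38 mm across. Bar top 12 mm above the point, disc top 24 mm below, lug top 32 mm below.
- cap_knob (a point): Grip point of the loose brass hub cap, which stands upright on the bench: on its axis, z up, 54 mm above its lower rim. Round it is the cap's grip knob, 22 mm across, 36 mm tall: top 13 mm above the point, the cap's flat shoulder 23 mm below. Cap 60 mm across, 67 mm tall, 0.11 to 0.23 kg. Snapped home, this point is 54 mm above the stirrer's origin.
- cap_rim (a point): Centre of the cap's open lower rim: mouth 44 mm across (lip 3 mm high), 52 mm across above the lip, 28 mm deep. The lip meets the hub's balls when 12 mm above the flange; then the push rises to 10 to 15 N, suddenly drops, and the rim jumps down onto the flange (home: rim at the stirrer's origin).
- tin: Bystander: a closed steel tin, 62 mm across, 75 mm tall, beside the tray; tin and cap stand in either order, one nearer the robot. Origin: centre of its underside.
- bucket: Bystander: a small open metal bucket, 90 mm across, 85 mm tall. Origin: centre of its underside.
- brush: Bystander: a hand brush lying on the bench at the robot's left, past the cap and tin, along x. Origin: on its underside.
There are look-alikes about, which are no part of the job. Of the things that look like the part that bears cap_knob, the middle-sized one is meant.

How it is judged (in metres and radians):
On the way, in this order (a step that is already met when the one before it is completed fails the run):
1. the clamp knob is turned to lock the stirrer, and the cap is not yet on the hub (value of joint clamp above 1.2 rad and horizontal distance between cap_knob and stirrer above 0.03 m), for 0.2 s.
2. the cap has snapped home on the hub (z of cap_knob in the frame of stirrer between 0.05 and 0.0565 m and horizontal distance between cap_knob and stirrer below 0.004 m and angle between cap_knob's own z axis and vertical below 0.08 rad), for 0.2 s.
At the end, for the whole second after the job is handed in: Clamp knob at 1.15 rad or more; cap home on the hub (rim within 2.5 mm of the flange, 4 mm off axis, 0.08 rad tilt), at rest, fingers on it and pressing it on the stirrer with over 5 N; stirrer within 6 mm of its first height; tin, bucket and brush within 40 mm of their places (all of step 2 and value of joint clamp above 1.15 rad and contact force between cap and stirrer above 5 N and contact force between the fingers and cap above 4 N and distance of stirrer from where it was at the start of the episode below 0.006 m and linear speed of cap below 0.02 m/s and distance of each of tin, bucket, brush from where it was at the start of the episode below 0.04 m); the arm keeps its last pose, push and grip.
It fails at once if a bystander (tin, bucket or brush) is knocked over or pushed away (distance of any of tin, bucket, brush from where it was at the start of the episode above 0.05 m or angle between any of tin, bucket's own z axis and vertical above 0.6 rad).
It fails at once if the stirrer slides on its post (distance of stirrer from where it was at the start of the episode above 0.009 m).
It also fails if it takes over 54 s, if anything falls off the work surface, if the arm or the gripper's body presses on something with over 40 N, if the wrist force passes 120 N, or if a joint passes its speed limit or range.

## Working session

There is one attempt and no reset: what is moved stays moved. The work goes in short steps, Python scripts to look and compute and a tool call to move; the robot and the scene stay as the last step left them, time stands still between calls to the robot, and variables do not carry over. Pictures are saved under pics/ and viewed, at most 10 in all, crops included, and the job is handed in when it is done.

Besides the shell and the picture viewer there is one more tool, called after "Request:" by a JSON object that holds its "api" and its "payload". apply_moves: Moves the arm, as the interface text tells. Its arguments: {"type":"object","properties":{"deltas":{"type":"array"}},"required":["deltas"]}

```bash
mkdir -p pics; ls; cat > h.py <<'E'
import numpy as np, cv2
from plant import ctrl
def cam(n):
    p=ctrl.camera_params(n); K=np.array([[p['fx'],0,p['cx']],[0,p['fy'],p['cy']],[0,0,1.]]); return K,np.array(p['dist_coeffs'],float),np.array(p['cam_to_world'],float)
def ray(n,uv):
    K,d,T=cam(n); q=cv2.undistortPoints(np.array([[uv]],float),K,d)[0,0]
    v=T[:3,:3]@np.array([q[0],-q[1],-1]); return T[:3,3],v/np.linalg.norm(v)
def onz(n,uv,z):
    o,v=ray(n,uv); return o+v*(z-o[2])/v[2]
def proj(n,P):
    K,d,T=cam(n); c=(np.atleast_2d(P)-T[:3,3])@T[:3,:3]; c=c*[1,-1,-1]
    return cv2.projectPoints(c,np.zeros(3),np.zeros(3),K,d)[0][:,0]
def tri(a,ua,b,ub):
    o,v=ray(a,ua);p,w=ray(b,ub); s=np.linalg.lstsq(np.c_[v,-w],p-o,rcond=None)[0]
    A=o+s[0]*v;B=p+s[1]*w; return (A+B)/2,np.linalg.norm(A-B)
def snap(n,f):
    im=ctrl.snapshot(n)[:,:,::-1].copy(); cv2.imwrite('pics/'+f,im); return im
E
python3 - <<'E'
from h import *
for n in('side','top'):
    snap(n,n+'0.png'); K,d,T=cam(n); print(n,K[0,0],d,T.round(3).tolist())
o=ctrl.get_obs();print(o)
a,b=cv2.imread('pics/side0.png'),cv2.imread('pics/top0.png')
E
```

```text
pics
side 459.91824076762254 [-0.0368314  0.         0.         0.         0.       ] [[-0.82, 0.454, -0.348, 0.157], [-0.572, -0.632, 0.524, 0.667], [0.018, 0.628, 0.778, 1.085], [0.0, 0.0, 0.0, 1.0]]
top 367.44519799024397 [-0.0301025  0.         0.         0.         0.       ] [[-0.026, 0.99, -0.142, 0.469], [-1.0, -0.027, -0.004, 0.012], [-0.008, 0.141, 0.99, 1.007], [0.0, 0.0, 0.0, 1.0]]
{'clock': 0.1, 'joint_pos': array([-5.83222538e+01,  2.05863728e+01,  6.38525212e-01, -1.86521537e-02,
       -7.01368928e+01, -1.65059441e+01]), 'qvel': array([-0.00382673, -0.16551228,  0.02945004,  0.00347045, -0.0301019 ,
       -0.03073289]), 'tau': array([-8.33801441e-04, -5.84163952e+01,  2.93750775e+01,  7.01546386e+00,
        1.02236177e-02, -6.33154968e-05]), 'tool_pos': array([ 0.17650319, -0.65104615,  0.22572054]), 'orientation': array([ 1.79913769e+02, -7.26572422e-03, -1.64834543e+02]), 'force': array([ 0.55517066,  0.23012266, -0.28261331]), 'moment': array([ 0.01838381, -0.02040014, -0.01699262]), 'gripper_force': 0.0, 'opening': 0.08753979190889742}
```

View pics/side0.png

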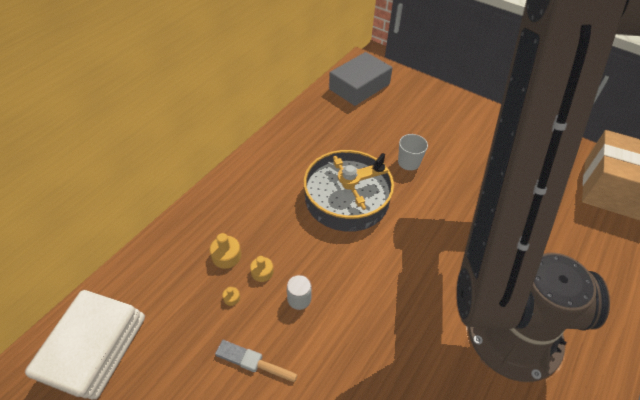

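View pics/top0.png

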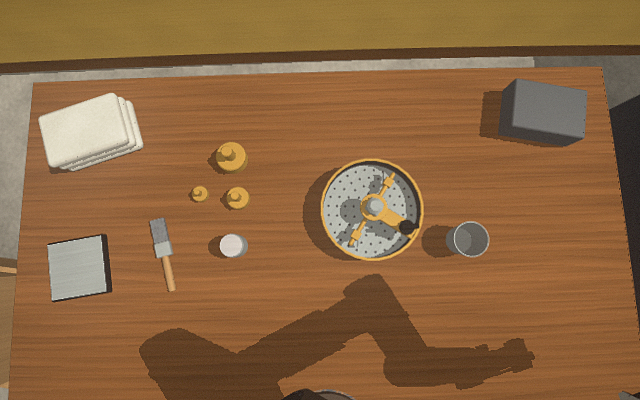

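The side view shows three brass caps, at (225,250) large, (261,268) middle and (231,296) small. In the top view they are at (231,157), (237,198) and (199,194). The stirrer hub is at top (375,207), the black knob at top (409,228) and side (380,162), the tin at top (232,246) and the bucket at top (470,240). I choose the middle-sized cap, top (237,198) / side (261,268), and will check it in a close crop.

```bash
cat > m.py <<'E'
from h import *
a,b=cv2.imread('pics/side0.png'),cv2.imread('pics/top0.png')
c=lambda im,x,y,w,h,s:cv2.resize(im[y:y+h,x:x+w],None,fx=s,fy=s,interpolation=cv2.INTER_CUBIC)
A=np.hstack([c(a,300,140,100,75,4),c(b,340,160,100,75,4)])
B=np.hstack([c(a,200,220,100,75,4),c(b,180,135,100,75,4)])
cv2.imwrite('pics/crop.png',np.vstack([A,B]))
for n,im in(('side',a),('top',b)):
    hsv=cv2.cvtColor(im,cv2.COLOR_BGR2HSV)
    m=cv2.inRange(hsv,(14,150,90),(30,255,255)); m[:130]=0
    k,l,s,ce=cv2.connectedComponentsWithStats(m)
    for i in range(1,k):
        if s[i,4]>80: print(n,'brass',s[i],ce[i].round(1))
    m=cv2.inRange(hsv,(0,0,0),(180,255,45))
    x0,y0=(365,145) if n=='side' else (395,215)
    sub=m[y0:y0+35,x0:x0+35]; k,l,s,ce=cv2.connectedComponentsWithStats(sub)
    for i in range(1,k):
        if s[i,4]>15: print(n,'black',s[i],(ce[i]+[x0,y0]).round(1))
E
python3 m.py
```

```text
side brass [    0   130   260   225 29409] [ 86.2 204.9]
side brass [270 137  19  21 101] [279.8 147.1]
side brass [ 286  145  119   73 1518] [345.1 174.7]
side brass [268 156  19  26  91] [277.7 167.3]
side brass [450 159  18  19  90] [458.2 167.6]
side brass [572 160  11  24  92] [576.6 172.4]
side brass [278 198  22  24  97] [289.7 209.1]
side brass [252 208  17  30 127] [260.3 224.3]
side brass [ 206  226   47   45 1085] [225.7 250.9]
side brass [245 253  33  34 597] [261.5 268.5]
side brass [129 273  26  33 143] [142.7 287.1]
side brass [197 283  49  28 446] [227.6 296.6]
side brass [142 303  27  30 194] [153.8 317.8]
side brass [124 328  45  51 436] [142.7 351.9]
side brass [139 372  19  17  87] [146.9 379.4]
side brass [149 382  17  17  84] [157.4 389. ]
side black [ 9 10 10 16 86] [378.5 164.1]
top brass [    9   130   631   270 51754] [365.1 277.1]
top brass [588 130  28  37 272] [598.2 149.5]
top brass [567 142  14  29  91] [573.5 157.1]
top brass [513 160  26  18 105] [527.7 168.9]
top brass [362 173  43  53 528] [384.8 206.7]
top brass [128 213  25  13  82] [140.3 219.4]
top brass [349 219  17  26 135] [356.6 232.6]
top brass [128 224  25  18 123] [139.  232.6]
top brass [123 241  39  34 234] [143.4 259. ]
top brass [444 253  33  29 187] [456.7 265.8]
top brass [ 31 338  22  17 128] [ 41.2 346.3]
top brass [107 338  34  29 281] [123.5 352.4]
top brass [226 347  31  17 166] [242.6 355.2]
top brass [468 357  36  12 136] [487.  362.9]
top brass [443 359  29  10 119] [457.7 364.1]
top brass [246 364  28  11  82] [258.5 369.5]
top brass [232 376  51  24 252] [259.4 387. ]
```

View pics/crop.png

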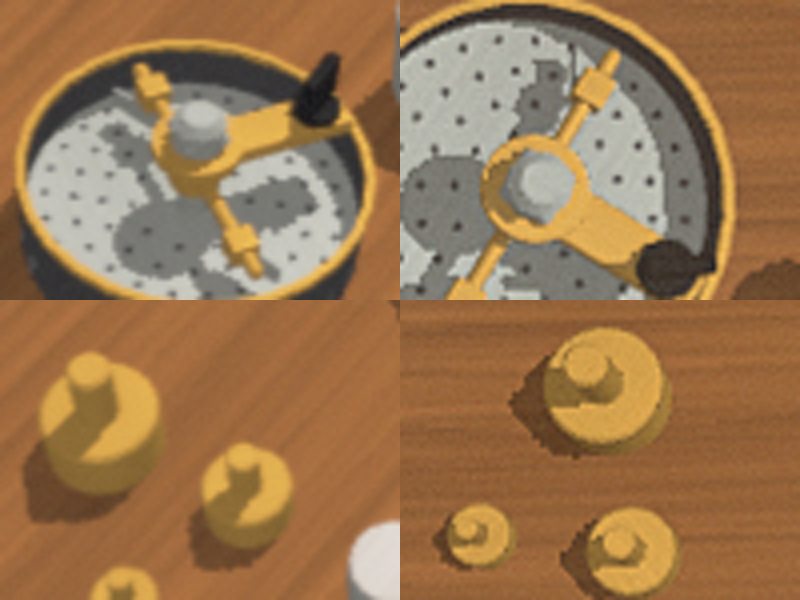

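```bash
cat > m2.py <<'E'
from h import *
P,e=tri('side',(260.75,258),'top',(236,195.8)); print('cap knob top',P.round(4),e)
H,e=tri('side',(350.5,168.6),'top',(376.7,205.7)); print('hub top',H.round(4),e)
F=onz('top',(373.75,207),H[2]-.027); print('flange ctr',F.round(4))
a,b=cv2.imread('pics/side0.png'),cv2.imread('pics/top0.png')
# tray rim by ellipse
for n,im,r in(('top',b,(315,150,115,115)),('side',a,(298,145,100,75))):
    hsv=cv2.cvtColor(im,cv2.COLOR_BGR2HSV); m=cv2.inRange(hsv,(14,150,90),(30,255,255)); x,y,w,h=r
    if n=='top': m=cv2.inRange(hsv,(17,150,150),(30,255,255))
    mm=np.zeros_like(m); mm[y:y+h,x:x+w]=m[y:y+h,x:x+w]
    ys,xs=np.nonzero(mm); W=np.array([onz(n,(u,v),.073)[:2] for u,v in zip(xs,ys)])
    c=W.mean(0) if n=='top' else c0
    for t in range(30):
        rr=np.linalg.norm(W-c,axis=1); k=abs(rr-.1325)<(.025 if t<8 else .008)
        A=np.c_[2*W[k],np.ones(k.sum())]; s=np.linalg.lstsq(A,(W[k]**2).sum(1),rcond=None)[0]; c=s[:2]
    c0=c; print(n,'tray',c.round(4),'r',np.sqrt(s[2]+c@c),k.sum())
fz=H[2]-.027
# cap shoulder circle from mask, top view
hsv=cv2.cvtColor(b,cv2.COLOR_BGR2HSV)
m=cv2.inRange(hsv,(18,150,120),(30,255,255)); x,y,w,h=222,182,35,35
print('sat test',m[y:y+h,x:x+w].mean()/255)
for z in (fz-.006+.008,fz+.039):
    print('knob top cam disc/bar',z,onz('top',(406.75,227),z).round(4),onz('top',(417,226),z).round(4))
c=lambda im,x,y,w,h,s:cv2.resize(im[y:y+h,x:x+w],None,fx=s,fy=s,interpolation=cv2.INTER_CUBIC)
g=lambda im:(255*(np.clip(im/150.,0,1))**.5).astype(np.uint8)
cv2.imwrite('pics/k.png',g(np.hstack([c(a,365,145,30,30,13),c(b,395,210,30,30,13)])))
E
python3 m2.py
```

```text
cap knob top [0.6283 0.2201 0.0618] 0.0026277061937512087
hub top [ 0.584  -0.1359  0.1202] 0.001035646462470857
flange ctr [ 0.5839 -0.1331  0.0932]
top tray [ 0.5836 -0.1306] r 0.1289059352176219 809Traceback (most recent call last):
  File "m2.py", line 11, in <module>
    ys,xs=np.nonzero(mm); W=np.array([onz(n,(u,v),.073)[:2] for u,v in zip(xs,ys)])
                                      ~~~^^^^^^^^^^^^^^
  File "h.py", line 9, in onz
    o,v=ray(n,uv); return o+v*(z-o[2])/v[2]
        ~~~^^^^^^
  File "h.py", line 6, in ray
    K,d,T=cam(n); q=cv2.undistortPoints(np.array([[uv]],float),K,d)[0,0]
          ~~~^^^
  File "h.py", line 4, in cam
    p=ctrl.camera_params(n); K=np.array([[p['fx'],0,p['cx']],[0,p['fy'],p['cy']],[0,0,1.]]); return K,np.array(p['dist_coeffs'],float),np.array(p['cam_to_world'],float)
ValueError: time passes only in moves, steps and waits
```

```bash
python3 - <<'E'
s=open('h.py').read()
s=s.replace("def cam(n):","import functools\n@functools.lru_cache\ndef cam(n):")
open('h.py','w').write(s)
E
python3 m2.py
```

```text
cap knob top [0.6283 0.2201 0.0618] 0.0026277061937512087
hub top [ 0.584  -0.1359  0.1202] 0.001035646462470857
flange ctr [ 0.5839 -0.1331  0.0932]
top tray [ 0.5836 -0.1306] r 0.1289059352176219 809
side tray [ 0.5839 -0.1291] r 0.13140014091633886 684
sat test 0.32326530612244897
knob top cam disc/bar 0.09519502769326085 [ 0.5314 -0.2123  0.0952] [ 0.5331 -0.2379  0.0952]
knob top cam disc/bar 0.13219502769326086 [ 0.5289 -0.2032  0.1322] [ 0.5305 -0.2278  0.1322]
```

View pics/k.png

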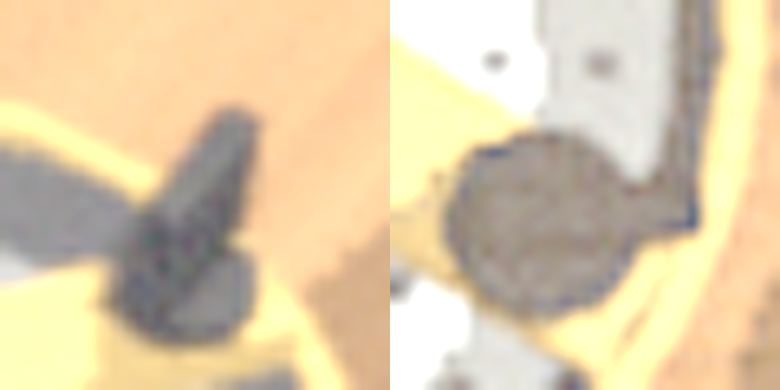

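```bash
cat > m3.py <<'E'
from h import *
fz=.0932
D=onz('top',(406.9,227.3),fz+.003);print('disc',D.round(4))
t=onz('top',(418.3,226.0),fz+.039);print('bar end top view',t.round(4), 'expected axis px',proj('top',[D[0],D[1],fz+.039]),proj('side',[D[0],D[1],fz+.039]))
e1,e2=onz('side',(383.2,154.1),fz+.039),onz('side',(377.3,161.5),fz+.039); print('side bar',e1.round(4),e2.round(4),np.linalg.norm(e1-e2),np.degrees(np.arctan2(*(e1-e2)[1::-1])))
b=cv2.imread('pics/top0.png'); a=cv2.imread('pics/side0.png')
hsv=cv2.cvtColor(b,cv2.COLOR_BGR2HSV)
# flange from brass outer edge + inner
m=cv2.inRange(hsv,(17,140,90),(30,255,255)); 
ys,xs=np.nonzero(m[185:230,350:400]); W=np.array([onz('top',(u+350,v+185),fz)[:2] for u,v in zip(xs,ys)])
c=np.array([.584,-.133])
r=np.linalg.norm(W-c,axis=1); print('brass r hist',np.histogram(r,[0,.01,.015,.02,.025,.03,.034,.04,.05])[0])
# cap shoulder: mask brass (saturated+bright), circle at z=.031
S=hsv[182:216,220:256]
print(hsv[198,215:258,0],hsv[198,215:258,1],hsv[198,215:258,2])
E
python3 m3.py
```

```text
disc [ 0.5305 -0.2123  0.0962]
bar end top view [ 0.5305 -0.2309  0.1322] expected axis px [[410.54481333 226.18262787]] [[380.63926021 158.05363313]]
side bar [ 0.5325 -0.2308  0.1322] [ 0.5314 -0.1947  0.1322] 0.03612500929225502 -88.23210605759202
brass r hist [  0   0   0  42 121 115  58  84]
[13 13 14 14 14 15 12 13 15 14 15 17 18 18 18 19 18 19 19 19 19 18 18 19
 18 19 18 18 19 19 19 19 19 19 18 16 12 13 14 13 15 13 13] [156 158 160 160 157 165 150 156 160 155 152 145 167 168 151 157 156 157
 163 161 165 166 159 157 163 163 160 161 164 163 165 164 162 163 158 156
 156 160 162 153 152 157 161] [160 155 156 158 162  88  97 106 107 107 104 116 133 140 144 138 141 185
 210 214 222 208 172 148 155 155 205 222 215 217 216 218 216 195 160 159
 155 155 154 153 153 153 155]
```

The picture shows the knob from above, with its disc at (406.9,227.3) and the bar's outer end at (418.3,226). From the side, the bar's top face runs from (383.2,154.1) to (377.3,161.5). That puts the bar along world y, 95 mm from the flange centre, which matches the description.

```bash
cat >> h.py <<'E'
from scipy.spatial.transform import Rotation as Ro
def go(p,yaw,base=None):
    "tool-frame delta (mm) and rotvec (deg) from the measured pose to p, tool down at yaw"
    o=ctrl.get_obs(); R=Ro.from_euler('xyz',o['orientation'],degrees=True)
    T=Ro.from_euler('xyz',[180,0,yaw],degrees=True)
    print('t',o['clock'],'at',o['tool_pos'].round(4),o['orientation'].round(2),'F',o['force'].round(2),'M',o['moment'].round(3),'open',o['opening'],o['gripper_force'])
    print('delta',(R.inv().apply(np.array(p)-o['tool_pos'])*1000).round(1),'rot',np.degrees((R.inv()*T).as_rotvec()).round(2))
E
python3 -c "
from h import *
go([.531,-.2125,.2],-90)"
```

```text
t 0.1 at [ 0.1765 -0.651   0.2257] [ 1.7991e+02 -1.0000e-02 -1.6483e+02] F [ 0.56  0.23 -0.28] M [ 0.018 -0.02  -0.017] open 0.08753979190889742 0.0
delta [-456.9  330.5   26.2] rot [ 8.000e-02  5.000e-02 -7.483e+01]
```

Request:
{"api": "apply_moves", "payload": {"deltas": [{"fingers": 60,"delta_pos": [-457,330,26],"angular": [0,0,-74.8]},{"fingers": 60,"delta_pos": [-457,330,26],"angular": [0,0,-74.8]},{"fingers": 60,"delta_pos": [-457,330,26],"angular": [0,0,-74.8]},{"fingers": 60,"delta_pos": [-457,330,26],"angular": [0,0,-74.8]},{"fingers": 60,"delta_pos": [-457,330,26],"angular": [0,0,-74.8]},{"fingers": 60,"delta_pos": [-457,330,26],"angular": [0,0,-74.8]},{"fingers": 60,"delta_pos": [-457,330,26],"angular": [0,0,-74.8]},{"fingers": 60,"delta_pos": [-457,330,26],"angular": [0,0,-74.8]},{"fingers": 60,"delta_pos": [-457,330,26],"angular": [0,0,-74.8]},{"fingers": 60,"delta_pos": [-457,330,26],"angular": [0,0,-74.8]}]}}

```text
clock: 1.1
tool_pos: [0.4917, -0.2613, 0.2034]
orientation: [180.0, 0.0, -89.8]
force: [1.2, -1.8, -0.2]
opening: 0.0604
gripper_force: 0.0
```

```bash
python3 -c "
from h import *
go([.531,-.2125,.16],-90)"
```

```text
t 1.1 at [ 0.4917 -0.2613  0.2034] [180.    0.  -89.8] F [ 1.16 -1.78 -0.2 ] M [-0.096 -0.009 -0.049] open 0.06037942351674794 0.0
delta [-48.7 -39.4  43.4] rot [0.  0.  0.2]
```

Request:
{"api": "apply_moves", "payload": {"deltas": [{"fingers": 60,"delta_pos": [-49,-39,43],"angular": [0,0,0.2]},{"fingers": 60,"delta_pos": [-49,-39,43],"angular": [0,0,0.2]},{"fingers": 60,"delta_pos": [-49,-39,43],"angular": [0,0,0.2]}]}}

```text
clock: 1.4
tool_pos: [0.53, -0.2118, 0.1577]
orientation: [179.7, 0.1, -90.1]
force: [-0.5, -0.4, -0.1]
opening: 0.0599
gripper_force: 0.0
```

```bash
python3 -c "
from h import *
go([.531,-.2125,.106],-90)
a=snap('side','s1.png');b=snap('top','t1.png')
c=lambda im,x,y,w,h,s:cv2.resize(im[y:y+h,x:x+w],None,fx=s,fy=s,interpolation=cv2.INTER_CUBIC)
cv2.imwrite('pics/c1.png',np.hstack([c(a,340,120,75,75,5),c(b,365,190,75,75,5)]))
"
```

```text
t 1.4 at [ 0.53   -0.2118  0.1577] [ 1.7975e+02  5.0000e-02 -9.0070e+01] F [-0.48 -0.38 -0.11] M [-0.053  0.189  0.036] open 0.05994138277929369 0.0
delta [ 0.8 -1.3 51.6] rot [ 0.25  0.05 -0.07]
```

View pics/c1.png

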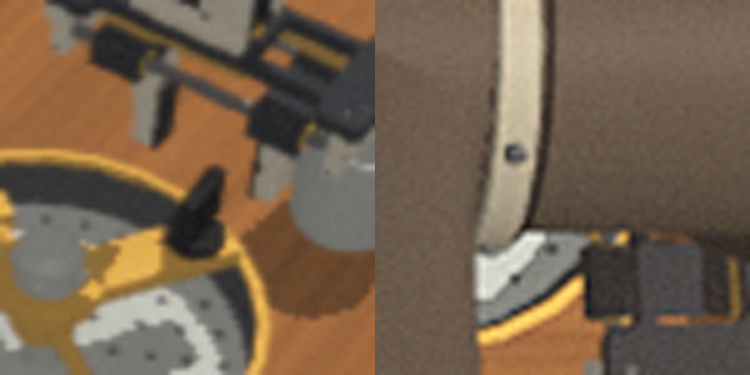

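The crop shows the open fingers at (150,130) and (268,185), straddling the black bar at (210,175). They are well centred, so I descend.

Request:
{"api": "apply_moves", "payload": {"deltas": [{"fingers": 60,"delta_pos": [0,0,25],"angular": [0,0,0]},{"fingers": 60,"delta_pos": [0,0,51],"angular": [0,0,0]},{"fingers": 40,"delta_pos": [0,0,51],"angular": [0,0,0]},{"fingers": 25,"delta_pos": [0,0,51],"angular": [0,0,0]},{"fingers": 18,"delta_pos": [0,0,51],"angular": [0,0,0]}]}}

```text
clock: 2.0
tool_pos: [0.5308, -0.215, 0.1113]
orientation: [-179.9, -0.0, -90.3]
force: [-0.1, 0.5, 0.6]
opening: 0.0414
gripper_force: 0.0
```

Request:
{"api": "apply_moves", "payload": {"deltas": [{"fingers": 18,"delta_pos": [0,0,0],"angular": [0,0,0]},{"fingers": 18,"delta_pos": [0,0,0],"angular": [0,0,0]},{"fingers": 18,"delta_pos": [0,0,0],"angular": [0,0,0]},{"fingers": 18,"delta_pos": [0,0,0],"angular": [0,0,0]}]}}

```text
clock: 2.4
tool_pos: [0.5301, -0.2143, 0.1098]
orientation: [-180.0, -0.0, -90.2]
force: [0.5, 0.2, -0.1]
opening: 0.0184
gripper_force: 0.0
```

```bash
python3 -c "
from h import *
go([.531,-.2125,.105],-90)"
```

```text
t 2.4 at [ 0.5301 -0.2143  0.1098] [-179.98   -0.    -90.22] F [ 0.54  0.19 -0.09] M [-0.021  0.116 -0.004] open 0.01839183853703047 0.0
delta [-1.8 -0.9  4.8] rot [-0.02 -0.   -0.22]
```

Gap 18 mm with no contact. Next, a small correction, then close.

Request:
{"api": "apply_moves", "payload": {"deltas": [{"fingers": 18,"delta_pos": [-1,0,4],"angular": [0,0,0]},{"fingers": 16,"delta_pos": [-1,0,4],"angular": [0,0,0]},{"fingers": 13,"delta_pos": [-1,0,4],"angular": [0,0,0]},{"fingers": 8,"delta_pos": [-1,0,4],"angular": [0,0,0]},{"fingers": 8,"delta_pos": [-1,0,4],"angular": [0,0,0]}]}}

```text
clock: 2.9
tool_pos: [0.5305, -0.2132, 0.1054]
orientation: [-180.0, 0.0, -90.2]
force: [3.5, -0.3, -5.4]
opening: 0.0115
gripper_force: 29.9
```

```bash
python3 -c "
from h import *
go([.531,-.2125,.105],-90)"
```

```text
t 2.9 at [ 0.5305 -0.2132  0.1054] [-179.95    0.    -90.21] F [ 3.51 -0.34 -5.37] M [-0.007 -1.241  0.106] open 0.011530654495336566 29.90695148706436
delta [-0.7 -0.5  0.4] rot [-0.05  0.   -0.21]
```

Request:
{"api": "apply_moves", "payload": {"deltas": [{"fingers": 8,"delta_pos": [0,0.3,0.5],"angular": [0,0,0]},{"fingers": 8,"delta_pos": [0,0.3,0.5],"angular": [0,0,0]}]}}

```text
clock: 3.1
tool_pos: [0.5305, -0.2132, 0.1054]
orientation: [-179.9, -0.0, -90.2]
force: [4.7, 1.2, -1.5]
opening: 0.0119
gripper_force: 29.9
```

Request:
{"api": "apply_moves", "payload": {"deltas": [{"fingers": 8,"delta_pos": [0,-0.9,0.2],"angular": [0,0,4]},{"fingers": 8,"delta_pos": [0,-0.9,0.2],"angular": [0,0,10]},{"fingers": 8,"delta_pos": [0,-0.9,0.2],"angular": [0,0,16]},{"fingers": 8,"delta_pos": [0,-0.9,0.2],"angular": [0,0,22]},{"fingers": 8,"delta_pos": [0,-0.9,0.2],"angular": [0,0,22]}]}}

```text
clock: 3.6
tool_pos: [0.5292, -0.213, 0.1052]
orientation: [179.9, -0.0, -112.5]
force: [-2.7, 3.8, 6.7]
opening: 0.0119
gripper_force: 30.0
```

```bash
python3 -c "
from h import *
go([.531,-.2125,.105],-160)"
```

```text
t 3.6 at [ 0.5292 -0.213   0.1052] [ 1.7988e+02 -2.0000e-02 -1.1245e+02] F [-2.69  3.76  6.67] M [ 1.372  1.065 -0.121] open 0.011861894481079587 29.95758980512619
delta [-1.1 -1.5  0.2] rot [ 0.1  -0.07 47.55]
```

Request:
{"api": "apply_moves", "payload": {"deltas": [{"fingers": 8,"delta_pos": [-0.5,0.7,-0.8],"angular": [0,0,0]},{"fingers": 8,"delta_pos": [-0.5,0.7,-0.8],"angular": [0,0,5]},{"fingers": 8,"delta_pos": [-0.5,0.7,-0.8],"angular": [0,0,11]},{"fingers": 8,"delta_pos": [-0.5,0.7,-0.8],"angular": [0,0,11]}]}}

```text
clock: 4.0
tool_pos: [0.5287, -0.2126, 0.1053]
orientation: [179.9, -0.1, -123.3]
force: [-2.8, 0.6, 1.8]
opening: 0.0117
gripper_force: 30.0
```

```bash
python3 -c "
from h import *
go([.531,-.2125,.105],-160)"
```

```text
t 4.0 at [ 0.5287 -0.2126  0.1053] [ 1.7987e+02 -7.0000e-02 -1.2333e+02] F [-2.82  0.55  1.76] M [ 0.188  1.138 -0.099] open 0.011739254154743107 29.969325363636017
delta [-1.3 -1.9  0.3] rot [ 0.1  -0.11 36.67]
```

Request:
{"api": "apply_moves", "payload": {"deltas": [{"fingers": 8,"delta_pos": [0.3,0.4,-0.3],"angular": [0,0,6]},{"fingers": 8,"delta_pos": [0.3,0.4,-0.4],"angular": [0,0,12]},{"fingers": 8,"delta_pos": [0.3,0.4,-0.5],"angular": [0,0,17]},{"fingers": 8,"delta_pos": [0.3,0.4,-0.5],"angular": [0,0,17]}]}}

```text
clock: 4.4
tool_pos: [0.5279, -0.2119, 0.1053]
orientation: [179.8, -0.1, -140.2]
force: [-3.8, 3.9, -0.2]
opening: 0.012
gripper_force: 30.0
```

```bash
python3 -c "
from h import *
go([.531,-.2125,.105],-165)"
```

```text
t 4.4 at [ 0.5279 -0.2119  0.1053] [ 1.7983e+02 -9.0000e-02 -1.4024e+02] F [-3.81  3.88 -0.17] M [ 1.422  1.176 -0.109] open 0.011952400629547924 29.965224266052246
delta [-2.  -2.5  0.3] rot [ 0.15 -0.13 24.76]
```

Request:
{"api": "apply_moves", "payload": {"deltas": [{"fingers": 8,"delta_pos": [0,0.9,0],"angular": [0,0,6]},{"fingers": 8,"delta_pos": [0,0.9,0],"angular": [0,0,12]},{"fingers": 8,"delta_pos": [0,0.9,0],"angular": [0,0,18]},{"fingers": 8,"delta_pos": [0,0.9,0],"angular": [0,0,18]}]}}

```text
clock: 4.8
tool_pos: [0.5273, -0.211, 0.1053]
orientation: [179.9, -0.1, -158.3]
force: [-3.3, 5.1, -0.0]
opening: 0.0121
gripper_force: 30.0
```

```bash
python3 -c "
from h import *
go([.531,-.2125,.105],-168)"
```

```text
t 4.8 at [ 0.5273 -0.211   0.1053] [ 1.7985e+02 -1.4000e-01 -1.5826e+02] F [-3.33  5.11 -0.05] M [ 2.028  1.26  -0.109] open 0.012101868093758964 29.962362349033356
delta [-2.9 -2.8  0.3] rot [ 0.14 -0.15  9.74]
```

Request:
{"api": "apply_moves", "payload": {"deltas": [{"fingers": 8,"delta_pos": [0,1,0],"angular": [0,0,3]},{"fingers": 8,"delta_pos": [0,1,0],"angular": [0,0,6]},{"fingers": 8,"delta_pos": [0,1,0],"angular": [0,0,6]}]}}

```text
clock: 5.1
tool_pos: [0.5272, -0.2106, 0.1054]
orientation: [179.9, -0.1, -164.1]
force: [-4.0, 1.6, -1.7]
opening: 0.0116
gripper_force: 29.9
```

```bash
python3 -c "
from h import *
go([.531,-.2125,.105],-168)"
```

```text
t 5.1 at [ 0.5272 -0.2106  0.1054] [ 1.7991e+02 -1.4000e-01 -1.6412e+02] F [-3.98  1.63 -1.7 ] M [1.007 1.21  0.006] open 0.011582841302213268 29.942139387130737
delta [-3.2 -2.9  0.4] rot [ 0.08 -0.14  3.88]
```

Request:
{"api": "apply_moves", "payload": {"deltas": [{"fingers": 8,"delta_pos": [0.5,0.3,0.2],"angular": [0,0,3]},{"fingers": 8,"delta_pos": [0.5,0.3,0.2],"angular": [0,0,6]},{"fingers": 8,"delta_pos": [0.5,0.3,0.2],"angular": [0,0,6]}]}}

```text
clock: 5.4
tool_pos: [0.527, -0.2106, 0.1054]
orientation: [180.0, -0.1, -170.0]
force: [-3.7, 3.3, -1.1]
opening: 0.0129
gripper_force: 32.3
```

```bash
python3 -c "
from h import *
go([.531,-.2125,.105],-168)"
```

```text
t 5.4 at [ 0.527  -0.2106  0.1054] [ 1.7996e+02 -1.3000e-01 -1.7004e+02] F [-3.75  3.31 -1.05] M [0.903 1.478 0.785] open 0.01285158937708748 32.33369379770011
delta [-3.7 -2.6  0.4] rot [ 0.04 -0.13 -2.04]
```

Stop reached: the moment jumped to 0.79 N m after about 80°. I ease off, release and lift, then measure the cap.

Request:
{"api": "apply_moves", "payload": {"deltas": [{"fingers": 12,"delta_pos": [0,0,0],"angular": [0,0,-3]},{"fingers": 40,"delta_pos": [0,0,0],"angular": [0,0,-3]},{"fingers": 40,"delta_pos": [0,0,0],"angular": [0,0,-3]},{"fingers": 40,"delta_pos": [0,0,0],"angular": [0,0,-3]},{"fingers": 45,"delta_pos": [0,0,-30],"angular": [0,0,-3]},{"fingers": 45,"delta_pos": [0,0,-70],"angular": [0,0,-3]},{"fingers": 45,"delta_pos": [0,0,-90],"angular": [0,0,-3]}]}}

```text
clock: 6.1
tool_pos: [0.5298, -0.2114, 0.1996]
orientation: [-179.9, 0.2, -167.2]
force: [0.8, -0.3, -0.4]
opening: 0.0448
gripper_force: 0.0
```

```bash
python3 - <<'E'
from h import *
b=cv2.imread('pics/top0.png'); a=cv2.imread('pics/side0.png')
print('knob top z.067',onz('top',(236,195.8),.067).round(4),onz('side',(260.75,258),.067).round(4))
for n,im,(x,y,w,h) in(('top',b,(218,178,38,38)),('side',a,(243,250,36,38))):
    v=cv2.cvtColor(im,cv2.COLOR_BGR2HSV)[y:y+h,x:x+w]
    m=((v[...,2]>185)&(v[...,0]>=16)).astype(np.uint8)
    k,l,s,ce=cv2.connectedComponentsWithStats(m); i=1+s[1:,4].argmax(); 
    pts=cv2.convexHull(np.argwhere(l==i)[:,::-1].astype(np.float32))[:,0]+[x,y]
    W=np.array([onz(n,p,.031)[:2] for p in pts])
    A=np.c_[2*W,np.ones(len(W))]; q=np.linalg.lstsq(A,(W**2).sum(1),rcond=None)[0]
    print(n,'shoulder',q[:2].round(4),np.sqrt(q[2]+q[:2]@q[:2]))
print('tin',onz('top',(232,246),.075).round(3),'bigcap',onz('top',(229,155),.08).round(3),'bucket',onz('top',(470,240),.085).round(3))
go([.627,.22,.16],-180)
E
```

```text
knob top z.067 [0.6263 0.2184 0.067 ] [0.6273 0.2228 0.067 ]
top shoulder [0.6287 0.222 ] 0.02828207130615893
side shoulder [0.628  0.2241] 0.02915574696579163
tin [0.497 0.226 0.075] bigcap [0.732 0.234 0.08 ] bucket [ 0.495 -0.372  0.085]
t 6.1 at [ 0.5298 -0.2114  0.1996] [-179.86    0.24 -167.2 ] F [ 0.79 -0.28 -0.37] M [ 0.02  -0.052  0.001] open 0.04478731242329492 0.0
delta [-190.2  399.3   39.4] rot [-0.11  0.25 12.8 ]
```

Request:
{"api": "apply_moves", "payload": {"deltas": [{"fingers": 45,"delta_pos": [-191.5,400.5,39],"angular": [0,0,12.8]},{"fingers": 45,"delta_pos": [-191.5,400.5,39],"angular": [0,0,12.8]},{"fingers": 45,"delta_pos": [-191.5,400.5,39],"angular": [0,0,12.8]},{"fingers": 45,"delta_pos": [-191.5,400.5,39],"angular": [0,0,12.8]},{"fingers": 45,"delta_pos": [-191.5,400.5,39],"angular": [0,0,12.8]},{"fingers": 45,"delta_pos": [-191.5,400.5,39],"angular": [0,0,12.8]},{"fingers": 45,"delta_pos": [-191.5,400.5,39],"angular": [0,0,12.8]},{"fingers": 45,"delta_pos": [-191.5,400.5,39],"angular": [0,0,12.8]},{"fingers": 45,"delta_pos": [-191.5,400.5,39],"angular": [0,0,12.8]},{"fingers": 45,"delta_pos": [-191.5,400.5,39],"angular": [0,0,12.8]}]}}

```text
clock: 7.1
tool_pos: [0.6274, 0.2276, 0.1557]
orientation: [180.0, 0.0, -179.8]
force: [-0.8, -2.0, -0.8]
opening: 0.045
gripper_force: 0.0
```

```bash
python3 -c "
from h import *
go([.628,.2215,.085],-180)
a=snap('side','s2.png');b=snap('top','t2.png')
c=lambda im,x,y,w,h,s:cv2.resize(im[y:y+h,x:x+w],None,fx=s,fy=s,interpolation=cv2.INTER_CUBIC)
cv2.imwrite('pics/c2.png',np.hstack([c(a,215,205,95,95,4),c(a,330,130,95,95,4)]))
"
```

```text
t 7.1 at [0.6274 0.2276 0.1557] [ 1.7998e+02  4.0000e-02 -1.7979e+02] F [-0.79 -1.98 -0.8 ] M [-0.147  0.044  0.017] open 0.045044638225021194 0.0
delta [-0.5 -6.1 70.7] rot [0.02 0.04 0.21]
```

View pics/c2.png

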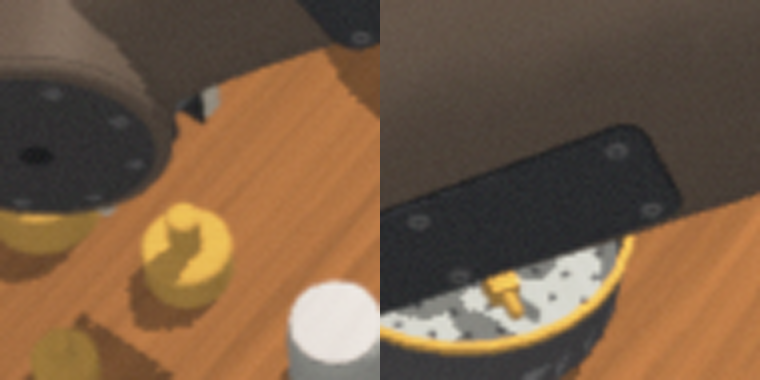

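The crop shows the middle cap still standing free at crop (187,250), with one fingertip at (205,105). The arm had not settled yet, so I let it settle while lowering.

Request:
{"api": "apply_moves", "payload": {"deltas": [{"fingers": 45,"delta_pos": [0,0,30],"angular": [0,0,0]},{"fingers": 45,"delta_pos": [0,0,60],"angular": [0,0,0]},{"fingers": 45,"delta_pos": [0,0,70],"angular": [0,0,0]},{"fingers": 45,"delta_pos": [0,0,70],"angular": [0,0,0]}]}}

```text
clock: 7.6
tool_pos: [0.6257, 0.2206, 0.0859]
orientation: [-179.9, -0.1, 179.9]
force: [0.4, -0.2, 0.1]
opening: 0.0448
gripper_force: 0.0
```

```bash
python3 -c "
from h import *
go([.628,.2215,.037],-180)"
```

```text
t 7.6 at [0.6257 0.2206 0.0859] [-1.7991e+02 -1.2000e-01  1.7991e+02] F [ 0.44 -0.25  0.1 ] M [-0.001  0.036  0.004] open 0.0448016679504855 0.0
delta [-2.4  1.  48.9] rot [-0.09 -0.12 -0.09]
```

Request:
{"api": "apply_moves", "payload": {"deltas": [{"fingers": 45,"delta_pos": [-2,1,20],"angular": [0,0,0]},{"fingers": 45,"delta_pos": [-2,1,38],"angular": [0,0,0]},{"fingers": 45,"delta_pos": [-2,1,48],"angular": [0,0,0]},{"fingers": 45,"delta_pos": [-2,1,48],"angular": [0,0,0]},{"fingers": 30,"delta_pos": [-2,1,48],"angular": [0,0,0]},{"fingers": 27,"delta_pos": [-2,1,48],"angular": [0,0,0]}]}}

```text
clock: 8.2
tool_pos: [0.6291, 0.2235, 0.0404]
orientation: [179.9, 0.1, 180.0]
force: [-0.2, -0.1, -0.3]
opening: 0.0347
gripper_force: 0.0
```

```bash
python3 -c "
from h import *
go([.628,.2215,.037],-180)"
```

```text
t 8.2 at [0.6291 0.2235 0.0404] [1.7995e+02 1.0000e-01 1.7998e+02] F [-0.23 -0.09 -0.31] M [-0.026  0.063  0.037] open 0.034723454774765516 0.0
delta [ 1.1 -2.   3.4] rot [ 0.05  0.1  -0.02]
```

Request:
{"api": "apply_moves", "payload": {"deltas": [{"fingers": 28,"delta_pos": [1,-1,3],"angular": [0,0,0]},{"fingers": 22,"delta_pos": [1,-1,3],"angular": [0,0,0]},{"fingers": 16,"delta_pos": [1,-1,3],"angular": [0,0,0]},{"fingers": 12,"delta_pos": [1,-1,3],"angular": [0,0,0]},{"fingers": 12,"delta_pos": [1,-1,3],"angular": [0,0,0]}]}}

```text
clock: 8.7
tool_pos: [0.6274, 0.2223, 0.0361]
orientation: [180.0, 0.0, 180.0]
force: [-1.6, 1.0, 1.8]
opening: 0.0214
gripper_force: 30.0
```

```bash
python3 -c "
from h import *
go([.628,.2215,.2],-180)"
```

```text
t 8.7 at [0.6274 0.2223 0.0361] [1.7999e+02 1.0000e-02 1.7998e+02] F [-1.56  1.04  1.78] M [ 0.335  0.28  -0.011] open 0.02141872205431765 30.00024050474167
delta [  -0.6   -0.7 -163.9] rot [ 0.01  0.01 -0.02]
```

Request:
{"api": "apply_moves", "payload": {"deltas": [{"fingers": 12,"delta_pos": [0,0,-25],"angular": [0,0,0]},{"fingers": 12,"delta_pos": [0,0,-65],"angular": [0,0,0]},{"fingers": 12,"delta_pos": [0,-10,-110],"angular": [0,0,0]},{"fingers": 12,"delta_pos": [5,-40,-140],"angular": [0,0,0]},{"fingers": 12,"delta_pos": [10,-80,-150],"angular": [0,0,0]},{"fingers": 12,"delta_pos": [15,-125,-150],"angular": [0,0,0]},{"fingers": 12,"delta_pos": [20,-170,-150],"angular": [0,0,0]},{"fingers": 12,"delta_pos": [28,-215,-150],"angular": [0,0,0]},{"fingers": 12,"delta_pos": [35,-260,-150],"angular": [0,0,0]},{"fingers": 12,"delta_pos": [40,-300,-150],"angular": [0,0,0]}]}}

```text
clock: 9.7
tool_pos: [0.5859, -0.0799, 0.1857]
orientation: [180.0, -0.1, 180.0]
force: [0.2, 0.4, -1.7]
opening: 0.0215
gripper_force: 30.0
```

```bash
python3 -c "
from h import *
go([.5835,-.131,.18],180)"
```

```text
t 9.7 at [ 0.5859 -0.0799  0.1857] [ 1.8000e+02 -5.0000e-02  1.7995e+02] F [ 0.23  0.36 -1.74] M [ 0.028 -0.15   0.063] open 0.021451638516709847 29.99987483024597
delta [  2.3 -51.1   5.7] rot [ 0.   -0.05 -0.05]
```

Request:
{"api": "apply_moves", "payload": {"deltas": [{"fingers": 12,"delta_pos": [3,-25,5],"angular": [0,0,0]},{"fingers": 12,"delta_pos": [3,-45,5],"angular": [0,0,0]},{"fingers": 12,"delta_pos": [3,-51,10],"angular": [0,0,0]},{"fingers": 12,"delta_pos": [3,-51,16],"angular": [0,0,0]},{"fingers": 12,"delta_pos": [3,-51,16],"angular": [0,0,0]},{"fingers": 12,"delta_pos": [3,-51,16],"angular": [0,0,0]}]}}

```text
clock: 10.3
tool_pos: [0.584, -0.128, 0.1695]
orientation: [-180.0, -0.0, -180.0]
force: [-0.5, 0.6, -2.6]
opening: 0.0214
gripper_force: 30.0
```

```bash
python3 -c "
from h import *
go([.5835,-.131,.16],180)
a=snap('side','s3.png');b=snap('top','t3.png')
c=lambda im,x,y,w,h,s:cv2.resize(im[y:y+h,x:x+w],None,fx=s,fy=s,interpolation=cv2.INTER_CUBIC)
cv2.imwrite('pics/c3.png',np.hstack([c(a,300,120,100,100,4),c(b,320,155,100,100,4)]))
"
```

```text
t 10.3 at [ 0.584  -0.128   0.1695] [-1.8000e+02 -5.0000e-02 -1.7997e+02] F [-0.49  0.6  -2.6 ] M [ 0.023  0.012 -0.056] open 0.02142376110085236 29.999261498451233
delta [ 0.5 -3.   9.5] rot [-0.   -0.05  0.03]
```

View pics/c3.png

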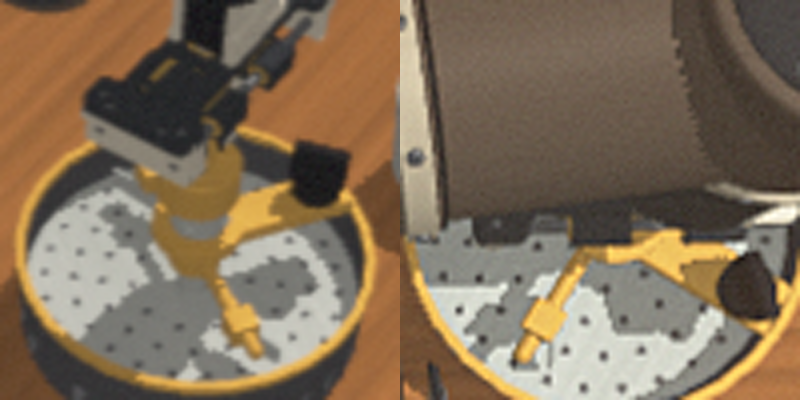

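The crop shows the cap held over the hub. Its body spans about crop x 140–243 in the side view, and the hub shows below it near (200,225). The knob bar has turned (crop 320,172). Next I check the lateral offset in the side view.

```bash
python3 - <<'E'
from h import *
a=cv2.imread('pics/side0.png'); s=cv2.imread('pics/s3.png')
t=np.linspace(0,2*np.pi,73)
ci=lambda c,r,z:np.c_[c[0]+r*np.cos(t),c[1]+r*np.sin(t),0*t+z]
d=np.array([.584,-.128])
S=proj('side',ci(d,.030,.1645)); R=proj('side',ci(d,.030,.1334)); H=proj('side',ci([.5835,-.131],.034,.0932))
print('pred shoulder x',S[:,0].min(),S[:,0].max(),'rim x',R[:,0].min(),R[:,0].max(),'bottom y',R[:,1].max(),'flange',H[:,0].min(),H[:,0].max(),H[:,1].max())
for im,rows in((s,range(162,192,2)),(a,range(168,192,2))):
    v=cv2.cvtColor(im,cv2.COLOR_BGR2HSV); m=cv2.inRange(v,(17,150,60),(30,255,255))
    for y in rows:
        x=np.nonzero(m[y,325:375])[0]+325; print(y,(x.min(),x.max(),len(x)) if len(x) else '',end=' | ')
    print()
cv2.imwrite('pics/c4.png',np.hstack([cv2.resize(i[145:200,320:370],None,fx=8,fy=8,interpolation=cv2.INTER_CUBIC) for i in(a,s)]))
print((np.array(S)-[320,145])[[0,18,36,54]]*8)
print(proj('side',[[*d,.1334],[*d,.1645],[.5835,-.131,.0932],[.5835,-.131,.1202]])-[320,145])
E
```

```text
pred shoulder x 339.5162878038364 361.03937533034133 rim x 338.9372950331548 360.0633103361087 bottom y 174.94113985983148 flange 337.555043073007 360.9166958925566 184.87920151462353
162 (np.int64(352), np.int64(359), 8) | 164 (np.int64(335), np.int64(358), 12) | 166 (np.int64(337), np.int64(372), 19) | 168 (np.int64(340), np.int64(372), 29) | 170 (np.int64(340), np.int64(374), 35) | 172 (np.int64(340), np.int64(374), 35) | 174 (np.int64(340), np.int64(374), 19) | 176 (np.int64(339), np.int64(370), 17) | 178 (np.int64(339), np.int64(363), 12) | 180 (np.int64(340), np.int64(358), 12) | 182 (np.int64(342), np.int64(357), 16) | 184 (np.int64(343), np.int64(353), 11) | 186 (np.int64(345), np.int64(352), 8) | 188 (np.int64(348), np.int64(353), 5) | 190 (np.int64(353), np.int64(355), 3) | 
168 (np.int64(340), np.int64(371), 11) | 170 (np.int64(340), np.int64(373), 17) | 172 (np.int64(339), np.int64(374), 20) | 174 (np.int64(339), np.int64(374), 19) | 176 (np.int64(338), np.int64(370), 18) | 178 (np.int64(339), np.int64(363), 12) | 180 (np.int64(340), np.int64(358), 14) | 182 (np.int64(342), np.int64(357), 16) | 184 (np.int64(343), np.int64(354), 12) | 186 (np.int64(345), np.int64(353), 9) | 188 (np.int64(350), np.int64(353), 4) | 190 (np.int64(353), np.int64(355), 3) | 
[[170.05981159  79.45118114]
 [195.4986651  166.41836446]
 [315.52256444 152.21643392]
 [287.75911392  65.90361264]]
[[29.49867103 22.10381681]
 [30.27564944 14.44154252]
 [29.23414403 31.05284513]
 [29.88687868 24.72235153]]
```

View pics/c4.png

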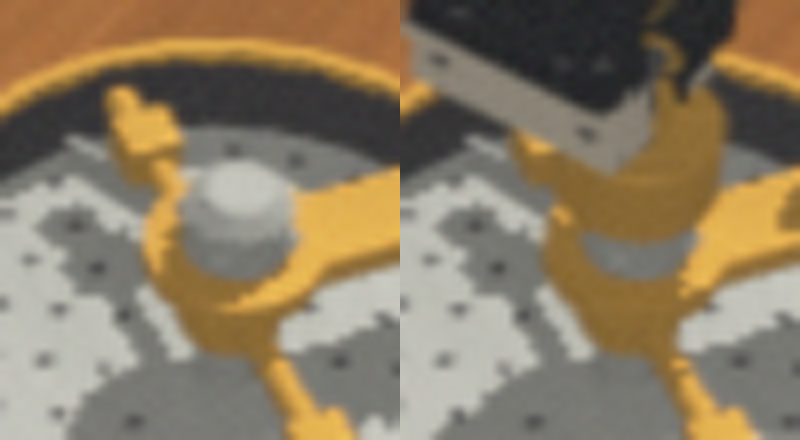

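In the side view the held cap matches its predicted outline: rim from crop x 155 to 322, bottom y≈240. The hub top is at about (240,190) in the left crop. I refine the hub centre with one circle fit on the flange.

```bash
python3 - <<'E'
from h import *
b=cv2.imread('pics/top0.png').astype(np.float32); a=cv2.imread('pics/side0.png').astype(np.float32)
def fit(n,im,z,c,r0,r1,ang,sgn):
    sat=cv2.GaussianBlur(im[:,:,2]-im[:,:,0],(0,0),.6)  # brass: R-B large
    c=np.array(c)
    for it in range(4):
        W=[]
        for th in np.radians(ang):
            rr=np.arange(r0,r1,.0003); P=np.c_[c[0]+rr*np.cos(th),c[1]+rr*np.sin(th),0*rr+z]
            q=proj(n,P).astype(np.float32); v=cv2.remap(sat,q[None,:,0],q[None,:,1],cv2.INTER_LINEAR)[0]
            g=sgn*np.gradient(cv2.GaussianBlur(v[None],(0,0),3)[0]); i=g.argmax()
            if 2<i<len(rr)-3: W.append(P[i,:2])
        W=np.array(W); k=np.ones(len(W),bool)
        for _ in range(3):
            q=np.linalg.lstsq(np.c_[2*W[k],np.ones(k.sum())],(W[k]**2).sum(1),rcond=None)[0]; R=np.sqrt(q[2]+q[:2]@q[:2])
            e=abs(np.linalg.norm(W-q[:2],axis=1)-R); k=e<max(.0015,2*np.median(e))
        c=q[:2]
    print(n,c.round(4),'R',R.round(4),k.sum(),'res',e[k].mean().round(5))
A=[x for x in range(-180,180,5) if min(abs((x-c+180)%360-180)-w for c,w in((-123.7,38),(-33.7,18),(146.3,18)))>0]
fit('top',b,.0932,(.584,-.132),.026,.042,A,-1)
# side view: only the far/left half, where no side wall shows below the flange edge
fit('side',a,.0932,(.584,-.132),.026,.042,[x for x in A if np.cos(np.radians(x)+np.arctan2(.524,.348))>-.2],-1)
full=range(-180,180,5)
fit('top',b,.073,(.584,-.131),.118,.129,full,1); fit('top',b,.073,(.584,-.131),.129,.14,full,-1)
fit('side',a,.073,(.584,-.131),.129,.14,full,-1);fit('side',a,.073,(.584,-.131),.118,.129,full,1)
E
```

```text
top [ 0.5846 -0.1318] R 0.0342 43 res 0.00027
side [ 0.5868 -0.1383] R 0.0355 15 res 0.00032
top [ 0.5837 -0.1304] R 0.125 71 res 0.00035
top [ 0.5838 -0.1311] R 0.1321 72 res 0.00032
side [ 0.583  -0.1279] R 0.1335 62 res 0.00058
side [ 0.5828 -0.1277] R 0.1238 59 res 0.00052
```

The flange and tray fits agree at hub centre (0.5838, −0.1308), with the flange top near z ≈ 0.099. I align first, then lower.

Request:
{"api": "apply_moves", "payload": {"deltas": [{"fingers": 12,"delta_pos": [0,-2.5,0],"angular": [0,0,0]},{"fingers": 12,"delta_pos": [0,-2.5,0],"angular": [0,0,0]},{"fingers": 12,"delta_pos": [0,-2.5,3],"angular": [0,0,0]},{"fingers": 12,"delta_pos": [0,-2.5,3],"angular": [0,0,0]}]}}

```text
clock: 10.8
tool_pos: [0.5839, -0.1313, 0.1665]
orientation: [180.0, -0.0, 180.0]
force: [-1.1, 0.1, -2.1]
opening: 0.0209
gripper_force: 30.0
```

```bash
python3 -c "
from h import *
go([.5838,-.1308,.152],180)"
```

```text
t 10.8 at [ 0.5839 -0.1313  0.1665] [ 1.7999e+02 -3.0000e-02  1.7997e+02] F [-1.06  0.05 -2.12] M [-0.042  0.053  0.01 ] open 0.02094971344780241 29.999118447303772
delta [ 0.1  0.5 14.5] rot [ 0.01 -0.03 -0.03]
```

Request:
{"api": "apply_moves", "payload": {"deltas": [{"fingers": 12,"delta_pos": [0,0,3],"angular": [0,0,0]},{"fingers": 12,"delta_pos": [0,0,6],"angular": [0,0,0]},{"fingers": 12,"delta_pos": [0,0,9],"angular": [0,0,0]},{"fingers": 12,"delta_pos": [0,0,11],"angular": [0,0,0]},{"fingers": 12,"delta_pos": [0,0,11],"angular": [0,0,0]}]}}

```text
clock: 11.3
tool_pos: [0.5839, -0.1314, 0.1554]
orientation: [180.0, -0.0, 180.0]
force: [-0.1, -0.6, -2.1]
opening: 0.0213
gripper_force: 30.0
```

```bash
python3 -c "
from h import *
go([.5838,-.1308,.152],180)"
```

```text
t 11.3 at [ 0.5839 -0.1314  0.1554] [ 1.8000e+02 -4.0000e-02  1.7997e+02] F [-0.14 -0.63 -2.08] M [ 0.011 -0.007  0.005] open 0.021337808895818607 29.999091625213623
delta [0.1 0.6 3.4] rot [ 0.   -0.04 -0.03]
```

Request:
{"api": "apply_moves", "payload": {"deltas": [{"fingers": 12,"delta_pos": [0,0,2],"angular": [0,0,0]},{"fingers": 12,"delta_pos": [0,0,4],"angular": [0,0,0]},{"fingers": 12,"delta_pos": [0,0,6],"angular": [0,0,0]},{"fingers": 12,"delta_pos": [0,0,7],"angular": [0,0,0]},{"fingers": 12,"delta_pos": [0,0,7],"angular": [0,0,0]}]}}

```text
clock: 11.8
tool_pos: [0.584, -0.1313, 0.1491]
orientation: [180.0, -0.0, 180.0]
force: [-0.9, -0.0, 1.6]
opening: 0.0213
gripper_force: 30.0
```

Request:
{"api": "apply_moves", "payload": {"deltas": [{"fingers": 12,"delta_pos": [0,0,1],"angular": [0,0,0]},{"fingers": 12,"delta_pos": [0,0,2],"angular": [0,0,0]},{"fingers": 12,"delta_pos": [0,0,2],"angular": [0,0,0]}]}}

```text
clock: 12.1
tool_pos: [0.5843, -0.1314, 0.1479]
orientation: [-180.0, 0.0, 180.0]
force: [-3.0, 1.9, 6.9]
opening: 0.0216
gripper_force: 30.0
```

```bash
python3 -c "
from h import *
go([.5838,-.1308,.135],180)"
```

```text
t 12.1 at [ 0.5843 -0.1314  0.1479] [-1.7999e+02  4.0000e-02  1.7999e+02] F [-3.04  1.93  6.91] M [0.847 1.487 0.003] open 0.021599020545641365 30.014359652996063
delta [ 0.5  0.6 12.9] rot [-0.01  0.04 -0.01]
```

Request:
{"api": "apply_moves", "payload": {"deltas": [{"fingers": 12,"delta_pos": [0.5,0.4,1],"angular": [0,0,0]},{"fingers": 12,"delta_pos": [0.5,0.4,2],"angular": [0,0,0]},{"fingers": 12,"delta_pos": [0.5,0.4,2],"angular": [0,0,0]}]}}

```text
clock: 12.4
tool_pos: [0.5842, -0.1311, 0.1466]
orientation: [-180.0, 0.1, -180.0]
force: [-2.9, 2.1, 10.2]
opening: 0.0212
gripper_force: 30.0
```

Request:
{"api": "apply_moves", "payload": {"deltas": [{"fingers": 12,"delta_pos": [0.5,0.4,1],"angular": [0,0,0]},{"fingers": 12,"delta_pos": [0.5,0.4,2],"angular": [0,0,0]},{"fingers": 12,"delta_pos": [0.5,0.4,3],"angular": [0,0,0]},{"fingers": 12,"delta_pos": [0.5,0.4,3],"angular": [0,0,0]}]}}

```text
clock: 12.8
tool_pos: [0.5831, -0.1306, 0.1414]
orientation: [180.0, 0.0, 180.0]
force: [0.7, -1.1, -8.5]
opening: 0.0213
gripper_force: 30.0
```

```bash
python3 -c "
from h import *
go([.5838,-.1308,.135],180)"
```

```text
t 12.8 at [ 0.5831 -0.1306  0.1414] [1.7999e+02 1.0000e-02 1.7996e+02] F [ 0.75 -1.1  -8.53] M [-0.608 -0.612  0.023] open 0.021260029522925484 29.99814748764038
delta [-0.7 -0.2  6.4] rot [ 0.01  0.01 -0.04]
```

The balls have snapped over and the cap now pulls downward. I follow it down to the flange.

Request:
{"api": "apply_moves", "payload": {"deltas": [{"fingers": 12,"delta_pos": [0,0,2],"angular": [0,0,0]},{"fingers": 12,"delta_pos": [0,0,4],"angular": [0,0,0]},{"fingers": 12,"delta_pos": [0,0,5],"angular": [0,0,0]},{"fingers": 12,"delta_pos": [0,0,5],"angular": [0,0,0]}]}}

```text
clock: 13.2
tool_pos: [0.5831, -0.1306, 0.1373]
orientation: [-180.0, -0.0, 180.0]
force: [-2.7, 1.5, 2.9]
opening: 0.021
gripper_force: 30.0
```

Request:
{"api": "apply_moves", "payload": {"deltas": [{"fingers": 12,"delta_pos": [0.3,0.3,1],"angular": [0,0,0]},{"fingers": 12,"delta_pos": [0.3,0.3,2],"angular": [0,0,0]},{"fingers": 12,"delta_pos": [0.3,0.3,2],"angular": [0,0,0]},{"fingers": 12,"delta_pos": [0.3,0.3,2],"angular": [0,0,0]}]}}

```text
clock: 13.6
tool_pos: [0.5831, -0.1306, 0.1371]
orientation: [-180.0, 0.1, -180.0]
force: [-5.8, 2.6, 14.7]
opening: 0.0211
gripper_force: 30.0
```

Request:
{"api": "apply_moves", "payload": {"deltas": [{"fingers": 12,"delta_pos": [0.5,0.3,0],"angular": [0,0,0]},{"fingers": 12,"delta_pos": [0.5,0.3,0],"angular": [0,0,0]},{"fingers": 12,"delta_pos": [0.5,0.3,0],"angular": [0,0,0]}]}}

```text
clock: 13.9
tool_pos: [0.583, -0.1305, 0.1371]
orientation: [-179.9, 0.1, -180.0]
force: [-5.7, -0.9, 13.0]
opening: 0.0213
gripper_force: 30.0
```

```bash
python3 -c "
from h import *
go([.5838,-.1308,.137],180)
a=cv2.imread('pics/side0.png');s=snap('side','s5.png')
cv2.imwrite('pics/c5.png',np.hstack([cv2.resize(i[145:200,320:395],None,fx=5,fy=5,interpolation=cv2.INTER_CUBIC) for i in(a,s)]))"
```

```text
t 13.9 at [ 0.583  -0.1305  0.1371] [-1.7993e+02  1.3000e-01 -1.7999e+02] F [-5.69 -0.86 12.96] M [ 0.005  1.814 -0.005] open 0.02126868545174703 30.003693401813507
delta [-0.8 -0.3  0.1] rot [-0.07  0.13  0.01]
```

View pics/c5.png

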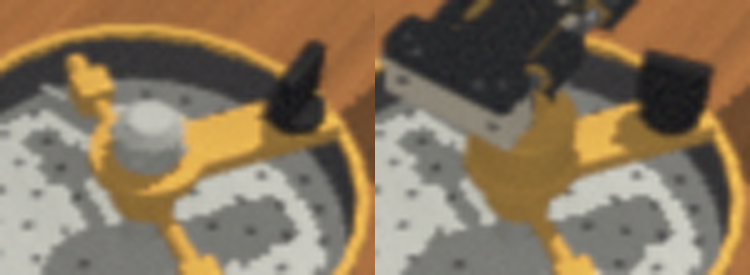

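The crop shows the cap seated flat on the flange at crop (525,150), with no hub visible. The stirrer and lug are at their old height, and the knob at crop (675,90) is turned to its stop. I'm pressing with about 15 N, so I hand in.

```bash
python3 -c "
from plant import ctrl
print(ctrl.close_job())"
```

```text
the job is handed in; nothing more can be done
None
```

The clamp knob is turned clockwise to its stop. The middle-sized cap is snapped home and still held, pressed down with about 15 N. The job is handed in, but no verdict came back.

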